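# Pull the retaining clip off a trolley wheel's axle with a hooked pick

## Task

Take the hooked pick from its rest, catch the eye of the sprung retaining clip with the hook and draw the clip out of its groove in the trolley wheel's axle, working gently and touching the clip with the pick alone, until it lies flat on the wheel wholly clear of the axle. Then lay the pick back in its rest as it was, let go, and leave the other things where they are.

Things in the scene. Friction and masses are not known exactly. Their poses are not given: they have to be found in the camera images.
- wheel: Trolley wheel, 200 mm across, lying flat, fixed to the bench. Origin on the axle's axis at bench height. Its flat upper face is 34 mm above the bench (the tyre beyond 92 mm radius is 1 mm lower). The face and axle mark easily: the pick may touch them lightly but shall not bear on them with more than about 10 N.
- axle_top (a point): Top centre of the wheel's upright stub axle, 47.6 mm above the bench. The axle has a groove 18 mm across and 5.6 mm high right on the wheel's face (34 to 39.6 mm above the bench) and over it a head 28 mm across, so the clip can leave only sideways.
- clip: Sprung steel retaining clip like an E-ring, 49 mm across, 4 mm thick, flat on the wheel's face in the axle groove. Origin: ring centre, underside (on the axle's axis, 34 mm above the bench); z up. Its mouth opens to +x, with two sprung jaws. It snaps out when drawn along its own -x with about 3 to 8 N; use no more than 12 N. Clear of the axle once its origin is over 32 mm from the axis.
- clip_eye (a point): Centre (2 mm above the clip's underside) of its pull eye, a square hole right through, 11 by 11 mm, on the clip's -x axis 30 mm from its origin. The block round the eye is 19 mm wide and 9 mm high: a boss 10 mm long between eye and axle, and an outer bar 4.5 mm thick whose straight outer edge is 40 mm from the clip's origin.
- pick: Hooked pick, 0.12 kg. Origin at the centre of its black handle, a bar 100 mm long (x) by 20 mm wide (y) by 24 mm high (z); grip it firmly from above at the middle, across its width. Hook to +x, pointing down (-z).
- shank_root (a point): Where the pick's steel shank leaves the handle's +x end, 50 mm from the origin. The shank, 5 mm thick, runs on along +x, then bends straight down into the hook, whose round end is 38 mm below the handle's axis. The shank is telescopic and stays as set (up to 80 N): the hook stands 95 to 125 mm ahead of the pick's origin. How far is not measured: feel or look for it.
- rest: Painted steel rest, fixed. Origin at the centre of its underside; base 110 by 60 by 6 mm. Two forks 10 mm thick at x = -40 and +40 mm: the handle lies on their floors 40 mm above the bench, between cheeks 26 mm apart that reach up to 52 mm. The pick lies along the rest's x, hook to +x and down, its origin 52 mm above the bench over the rest's origin, to within 12 mm.
- bin: Blue open plastic bin, 90 by 120 by 50 mm, origin at the centre of its underside; leave alone.
- carton: Small cardboard carton, 80 by 110 by 60 mm, origin at the centre of its underside; leave alone.
- collar: Steel shaft collar, 48 mm across, 22 mm high, origin at the centre of its underside; leave alone.
Things that resemble listed ones, but are neither listed nor needed, are in the scene too. Several things have the shape of the pick; the one meant has the colours described above. Of the things that look like the clip, the smaller one is meant.

How it is judged (in metres and radians):
On the way, in this order (a step that is already met when the one before it is completed fails the run):
1. the pick bears on the clip while the clip is still in its groove (contact force between pick and clip above 1 N and horizontal distance between clip and wheel below 0.008 m), for 0.02 s.
2. the clip is drawn wholly clear of the axle (horizontal distance between clip and wheel above 0.032 m), for 0.2 s.
At the end, for the whole second after the job is handed in: The clip lies flat (within 0.1 rad) and still on the wheel's face with its origin more than 32 mm from the axle's axis; the pick lies still in the forks of its rest, within 12 mm of its place, 49 to 55 mm high, along the rest, hook down; nothing is held (horizontal distance between clip and wheel above 0.032 m and z of clip in the frame of wheel between 0.03 and 0.038 m and angle between each of clip, pick's own z axis and vertical below 0.1 rad and linear speed of each of clip, pick below 0.01 m/s and horizontal distance between pick and rest below 0.012 m and z of pick in the frame of rest between 0.049 and 0.055 m and angle between the x axis of pick and the x axis of rest, either way round below 0.2 rad and x of shank_root in the frame of rest above 0.03 m); the robot touches nothing.
It fails at once if the robot itself touches the clip (contact force between any of the fingers, the arm and clip above 0.5 N).
It fails at once if the pick bears on the wheel or axle with more than 10 N (contact force between pick and wheel above 10 N).
It fails at once if the pick forces the clip with more than 12 N (contact force between pick and clip above 12 N).
It fails at once if a bystander is moved more than 20 mm (distance of any of bin, carton, collar from where it was at the start of the episode above 0.02 m).
It also fails if it takes over 54 s, if anything falls off the work surface, if the arm or the gripper's body presses on something with over 40 N, if the wrist force passes 120 N, or if a joint passes its speed limit or range.

## Robot

A 7-joint arm with a two-finger parallel gripper is mounted at the origin on the work surface. World frame = base frame: x ahead of the robot, y to its left, z up, the work surface at z = 0. Lengths are in mm, angles in rad, forces in N, time in s.
With the tool pointing down it reaches from about 400 to 875 mm from the base axis. Payload 4.4 kg.
Tool frame: the origin (TCP) lies midway between the tips of the shut fingers; the grasp point (between the pads) lies ctrl.grip_depth behind it (ctrl.grip_depth is the distance from the TCP to the grasp point, in mm); z points along the fingers, y is the line along which they close (so a half turn about z gives the same grasp; the last joint's range is limited). The gripper opens to 85 mm and grips with 20 to 120 N. Pads are 22 mm wide; open, the fingers measure 114 mm over their backs; the gripper's body (76 mm by 85 mm) begins 54 mm behind the grasp point. The pads swing forward as they close: fully open they stand 13 mm farther back than shut.
Start: joints at [1.163, 0.628, 0.038, 1.517, -0.027, 0.996, -0.02], TCP at [217.897, -612.404, 231.313] pointing down, gripper open.
Joint ranges: [-3.06, 3.06], [-0.37, 2.12], [-1.25, 1.32], [0.18, 2.47], [-1.1, 4.24], [0.23, 1.98], [-2.94, 2.94]. Speed limits (rad/s): [2.57, 2.57, 3.14, 3.14, 3.14, 3.14, 3.14].

## Interface

Orientations are given as [roll, pitch, yaw] about the fixed x, y, z axes, in that order (R = Rz(yaw) Ry(pitch) Rx(roll)).
In Python, from cell import ctrl gives the robot as it stands.
- The arm moves only by the tool carry_out, never from a script. Its argument "deltas" is one flat list of numbers, 7 for each row, row after row: the turn, a rotation vector about the tool's x, y, z in degrees, then the shift along the tool's x, y, z in m, then the closure, from -1 (fully open) to 1 (shut). In form: [wx, wy, wz, dx, dy, dz, claw, wx, wy, wz, dx, dy, dz, claw, ...]. A call has 1 to 12 rows; each row shifts and turns the commanded pose from where the row before left it, along the tool's axes as they then stand; what a row does not reach is not made up. A row lasts 1/8 s, in which the tool goes at most 62.5 mm and 10.7 degrees, less where a joint would pass 70% of its speed; a pose out of reach is approached as far as the arm can. A call with a gripper value outside its range is refused whole. The fingers move at their own pace and stop on an object; the grip force is fixed at half the most. Time passes only in rows, so rows that do not move let the fingers close. It gives the time, the measured TCP pose, the force, the opening and the grip force at its end, in the units of the state.
- ctrl.read_state(): the state, without advancing time (a new reading comes with each control period).
- ctrl.get_image(name): name is "side" or "top" or "wrist"; returns the picture (384x512x3 uint8, red, green, blue); there is no depth.
- ctrl.calibration(name): a dict with "mtx" (3x3 intrinsics, pixels), "R" (3x3) and "t" (3): a world point X has camera coordinates R X + t. Camera axes: x right, y down, z forward; pixel columns grow to the right and rows downward; lengths in mm; the calibration is good to about 2 mm. A picture is of the moment at which its call begins: read the wrist's pose just before it. calibration takes no time and is no camera call; for the wrist camera it gives the pose at the moment of the call.
- ctrl.finish_job(): hands the job in; it is judged then, once.
The state is a dict: "clock": time; "qpos": joint angles; "qd": joint speeds; "tau": joint torques, N m; "eef_pos": TCP position; "tool_rot": TCP orientation; "force": force on the tool from outside, world axes, zero at the start; "torque": the same for the moment, N m; "width": finger opening in mm; "gripper_force": force on a finger pad.
Only numpy, scipy, OpenCV 4.12 (cv2) and the standard library are available. Lean on these libraries where they do the work, as an engineer would, in place of code of your own. Each camera call takes 0.05 s, during which the arm holds its last target. There are 200 camera calls.

## Working session

There is one attempt and no reset: what is moved stays moved. The work goes in short steps, Python scripts to look and compute and a tool call to move; the robot and the scene stay as the last step left them, time stands still between calls to the robot, and variables do not carry over. Pictures are saved under pics/ and viewed, at most 11 in all, crops included, and the job is handed in when it is done.

Besides the shell and the picture viewer there is one more tool, called after "Call:" as a command line: name --argument value ..., lists and objects as JSON in quotes. carry_out: Moves the arm, as the interface text tells. Its arguments: {"type":"object","properties":{"deltas":{"type":"array"}},"required":["deltas"]}

```bash
mkdir -p pics; ls; python3 - <<'E'
from cell import ctrl
import cv2
s=ctrl.read_state();print(s,ctrl.grip_depth)
for n in("top","side"):
    cv2.imwrite(f"pics/{n}0.png",ctrl.get_image(n)[:,:,::-1])
    c=ctrl.calibration(n);print(n,c)
E
```

```text
pics
{'clock': 0.0, 'qpos': array([ 1.16319364,  0.62935439,  0.03846207,  1.51834859, -0.02700366,
        0.99629461, -0.01997108]), 'qd': array([-0.00111785, -0.00120011, -0.00037228, -0.0004159 , -0.00014826,
        0.00045689,  0.00120157]), 'tau': array([ 4.06002664e-05, -5.63410842e+01,  1.22714169e+00, -1.93452930e+01,
        1.12854608e-02,  1.04836375e-02,  2.19813023e-05]), 'eef_pos': array([ 217.68275853, -611.81414598,  230.39030772]), 'tool_rot': array([-3.13970660e+00,  3.36372420e-05,  3.41813808e-01]), 'force': array([ 0.64570235, -0.01642668, -0.23735764]), 'torque': array([-0.02872513,  0.02887381,  0.04314087]), 'gripper_force': 0.0, 'width': 85.42522301832786} 18.700000000000003
top {'mtx': array([[404.93858452,   0.        , 258.28669696],
       [  0.        , 404.93858452, 187.13397938],
       [  0.        ,   0.        ,   1.        ]]), 'R': array([[ 0.01297656, -0.99986288, -0.01028772],
       [-0.99010539, -0.01141088, -0.13986105],
       [ 0.13972448,  0.01200085, -0.99011769]]), 't': array([ -22.23267624,  539.74457669, 1194.6720421 ])}
side {'mtx': array([[491.03456011,   0.        , 252.3745812 ],
       [  0.        , 491.03456011, 197.28207683],
       [  0.        ,   0.        ,   1.        ]]), 'R': array([[ 0.9947332 , -0.102491  ,  0.00120639],
       [-0.06544683, -0.6441688 , -0.76207826],
       [ 0.07888328,  0.75798559, -0.6474838 ]]), 't': array([-541.9800716 ,   84.4785417 , 1352.82297369])}
```

View pics/top0.png

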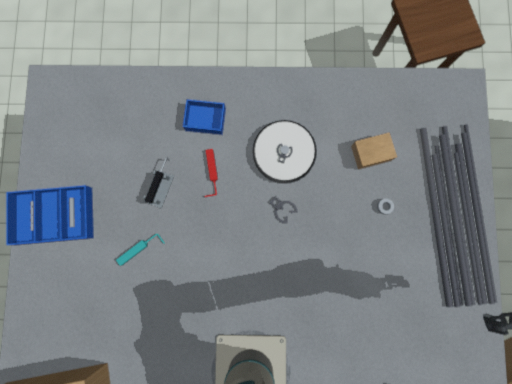

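View pics/side0.png

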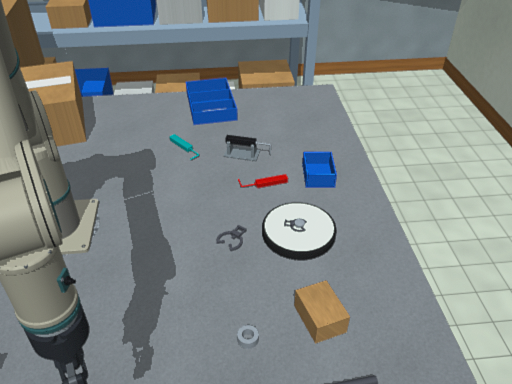

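The top view shows the wheel at (284,151), with the clip on it, and the black-handled pick in its rest at (155,188), hook end near (167,160). The big decoy clip at (283,208) and the red and teal picks are not needed. The side view agrees: pick at (241,141), wheel at (298,228).

```bash
cat > h.py <<'E'
import numpy as np, cv2
from scipy.spatial.transform import Rotation as Ro
from cell import ctrl
def pt(c,uv,z):
    "pixel(s) -> world points on the plane at height z"
    uv=np.atleast_2d(np.float64(uv)); d=np.c_[uv,np.ones(len(uv))]@np.linalg.inv(c["mtx"]).T@c["R"]
    o=-c["R"].T@c["t"]; return o+d*((z-o[2])/d[:,2])[:,None]
def px(c,X):
    p=(np.atleast_2d(X)@c["R"].T+c["t"])@c["mtx"].T; return p[:,:2]/p[:,2:]
def tool():
    s=ctrl.read_state(); return s["eef_pos"],Ro.from_euler("xyz",s["tool_rot"]).as_matrix(),s
def delta(p,yaw=None):
    "shift (tool axes, m) and turn (deg) to a tool-down pose"
    e,R,s=tool(); print("at",e.round(1),s["tool_rot"].round(3),"shift_mm",(R.T@(np.array(p)-e)).round(1))
    if yaw is not None: print("turn deg",np.degrees((Ro.from_matrix(R).inv()*Ro.from_euler("xyz",[np.pi,0,yaw])).as_rotvec()).round(2))
E
python3 - <<'E'
from h import *
c=ctrl.calibration("top")
print("wheel",pt(c,(284,151),34),"pick",pt(c,[(150,202),(161,174),(155,188)],64),"hook",pt(c,(167,160),50))
w=ctrl.calibration("wrist");e,R,s=tool()
o=-w["R"].T@w["t"];print("cam in tool",R.T@(o-e),"R\n",w["R"]@R,w["mtx"])
E
```

```text
wheel [[654.18660281 -93.56226142  34.        ]] pick [[487.96912908 305.22306384  64.        ]
 [572.70251255 276.39688337  64.        ]
 [530.11714158 292.37509098  64.        ]] hook [[618.6022527  263.67359481  50.        ]]
cam in tool [  84.07106151   -1.08175987 -143.08840955] R
 [[-5.78268493e-04  9.99999452e-01 -8.72918450e-04]
 [-9.45053171e-01 -8.31865591e-04 -3.26915603e-01]
 [-3.26916150e-01  6.35909356e-04  9.45053134e-01]] [[339.8306648    0.         255.26683689]
 [  0.         339.8306648  192.66823606]
 [  0.           0.           1.        ]]
```

Call:
carry_out --deltas '[0,0,9.8,0,0,0,-1,0,0,9.8,0,0,0,-1,0,0,0,0.037,-0.047,0.003,-1,0,0,0,0.037,-0.047,0.003,-1,0,0,0,0.037,-0.047,0.003,-1,0,0,0,0.037,-0.047,0.003,-1,0,0,0,0.037,-0.047,0.003,-1,0,0,0,0.037,-0.047,0.003,-1,0,0,0,0.037,-0.047,0.003,-1,0,0,0,0.037,-0.047,0.003,-1,0,0,0,0.037,-0.047,0.003,-1,0,0,0,0.037,-0.047,0.003,-1]'

```text
clock: 1.6
eef_pos: [588.8, -140.9, 200.9]
tool_rot: [3.142, 0.001, -0.0]
force: [1.1, -0.7, 0.5]
width: 85.7
gripper_force: 0.0
```

Call:
carry_out --deltas '[0,0,0,0.037,-0.047,0,-1,0,0,0,0,0,0,-1,0,0,0,0,0,0,-1]'

```text
clock: 1.98
eef_pos: [624.4, -95.9, 200.7]
tool_rot: [3.141, 0.002, -0.0]
force: [-0.0, -0.3, 0.2]
width: 85.8
gripper_force: 0.0
```

```bash
cat >> h.py <<'E'
def snap(name,crop=None,k=1):
    import json
    c=ctrl.calibration("wrist"); im=ctrl.get_image("wrist")[:,:,::-1].copy()
    np.savez(f"pics/{name}.npz",im=im,**c)
    if crop: u0,u1,v0,v1=crop; im=cv2.resize(im[v0:v1,u0:u1],None,fx=k,fy=k,interpolation=cv2.INTER_CUBIC)
    cv2.imwrite(f"pics/{name}.png",im); return c
E
python3 - <<'E'
from h import *
c=snap("wheel");e,R,s=tool();print(e,s["tool_rot"],s["clock"],px(c,[654,-93.6,34]))
E
```

```text
[624.07275867 -97.00073944 200.96680104] [ 3.14050203e+00  1.41996744e-03 -1.80536507e-03] 2.025 [[253.41878931 137.61317076]]
```

View pics/wheel.png

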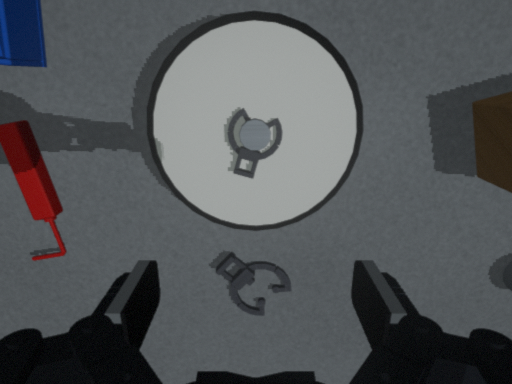

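The wrist view shows the wheel centred near (256,121), the axle head at (255,134), and the clip with its eye at about (245,163). The eye therefore points toward the robot, slightly left. I'll measure these.

```bash
python3 - <<'E'
from h import *
c=dict(np.load("pics/wheel.npz"));im=c["im"];g=cv2.cvtColor(im,cv2.COLOR_BGR2GRAY)
m=(g>140).astype(np.uint8);cs,h=cv2.findContours(m,cv2.RETR_CCOMP,cv2.CHAIN_APPROX_NONE)
k=max((x for x in cs if len(x)>=5),key=cv2.contourArea);hull=cv2.convexHull(k)
P=pt(c,hull[:,0]+0.0,34)[:,:2];A=np.c_[2*P,np.ones(len(P))];s=np.linalg.lstsq(A,(P**2).sum(1),rcond=None)[0]
print("wheel",s[:2],"r",np.sqrt(s[2]+s[:2]@s[:2]))
for x in cs:
    a=cv2.contourArea(x);(u,v),w,t=cv2.minAreaRect(x)
    if 20<a<4000 and 220<u<290 and 95<v<185: print(a,(u,v),w,t,"@38",pt(c,(u,v),38)[0,:2],"@47.6",pt(c,(u,v),47.6)[0,:2])
cr=cv2.resize(g[95:185,210:300],None,fx=6,fy=6,interpolation=cv2.INTER_CUBIC);cv2.imwrite("pics/eye.png",cr)
E
```

```text
wheel [658.70906914 -94.63205315] r 91.34388972228534
41.0 (244.02943420410156, 163.8823699951172) (7.276068687438965, 8.48874568939209) 14.03624439239502 @38 [630.35897548 -84.87536126] @47.6 [632.80831112 -85.18827508]
2809.0 (249.06845092773438, 143.66720581054688) (61.11722183227539, 67.49418640136719) 16.389541625976562 @38 [649.20373586 -89.65873296] @47.6 [651.06119645 -89.82141095]
```

View pics/eye.png

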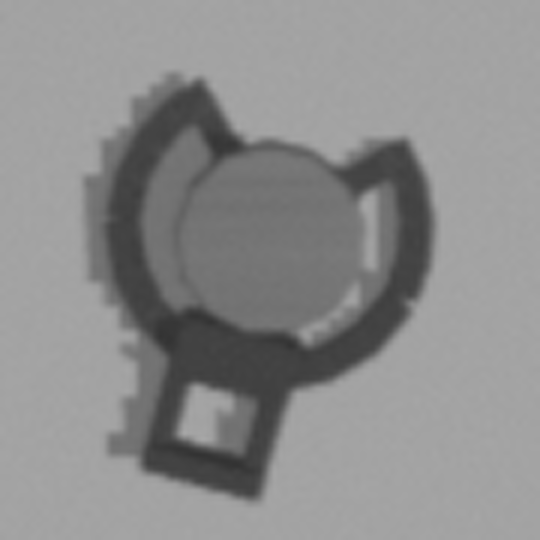

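The enlarged crop shows the eye's opening centred at crop (217,418) and the outer edge running from (147,465) to (258,498). That puts the clip's yaw at about -16.6°, with the eye near (630,-86.5). Next I'll look at the pick.

Call:
carry_out --deltas '[0,0,9.4,0,0,0,-1,0,0,9.4,0,0,0,-1,0,0,0,-0.027,-0.042,0,-1,0,0,0,-0.027,-0.042,0,-1,0,0,0,-0.027,-0.042,0,-1,0,0,0,-0.027,-0.042,0,-1,0,0,0,-0.027,-0.042,0,-1,0,0,0,-0.027,-0.042,0,-1,0,0,0,-0.027,-0.042,0,-1,0,0,0,-0.027,-0.042,0,-1,0,0,0,0,0,0,-1,0,0,0,0,0,0,-1]'

```text
clock: 3.52
eef_pos: [529.5, 289.9, 201.4]
tool_rot: [3.14, -0.001, -0.331]
force: [0.2, -0.5, -0.3]
width: 85.5
gripper_force: 0.0
```

```bash
python3 - <<'E'
from h import *
c=snap("pick");e,R,s=tool();print(e,s["tool_rot"],s["clock"])
E
```

```text
[529.84802135 289.31493354 201.49157514] [ 3.14028639e+00 -9.18676204e-04 -3.32099411e-01] 3.575
```

View pics/pick.png

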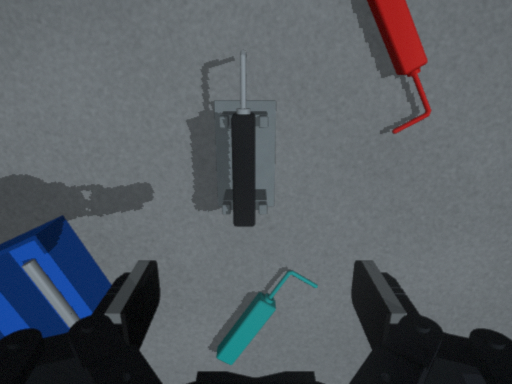

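The black handle spans rows 112–226 at column ~244, with the shank running straight up to (243,52) where it bends down. The rest lies around it.

```bash
python3 - <<'E'
from h import *
c=dict(np.load("pics/pick.npz"));im=c["im"];g=cv2.cvtColor(im,cv2.COLOR_BGR2GRAY)
m=((g<45)).astype(np.uint8);m[:100]=0;m[235:]=0;m[:,:225]=0;m[:,265:]=0
k=max(cv2.findContours(m,0,2)[0],key=cv2.contourArea);r=cv2.minAreaRect(k);b=cv2.boxPoints(r)
B=pt(c,b,64);print(r,"\n",B.round(1),B.mean(0),np.linalg.norm(np.diff(B,axis=0),axis=1))
for x in range(100,232,6): 
    pass
col=g[:,244];print("col244",list(enumerate(col))[40:60],list(enumerate(col))[106:122],list(enumerate(col))[218:232])
# rest base outline
print("tip52",pt(c,(243.5,52),52+2.5))
for v in (140,170,200): print(v,[int(x) for x in g[v,210:282]])
E
```

```text
((243.1350555419922, 168.99142456054688), (112.24651336669922, 23.13302230834961), 89.22578430175781) 
 [[587.9 291.1  64. ]
 [582.  273.3  64. ]
 [487.9 304.4  64. ]
 [494.4 324.3  64. ]] [538.04754744 298.26710931  64.        ] [18.68923634 99.14112359 20.88788546]
col244 [(40, np.uint8(113)), (41, np.uint8(112)), (42, np.uint8(110)), (43, np.uint8(107)), (44, np.uint8(108)), (45, np.uint8(107)), (46, np.uint8(111)), (47, np.uint8(112)), (48, np.uint8(115)), (49, np.uint8(112)), (50, np.uint8(108)), (51, np.uint8(115)), (52, np.uint8(113)), (53, np.uint8(113)), (54, np.uint8(114)), (55, np.uint8(125)), (56, np.uint8(131)), (57, np.uint8(135)), (58, np.uint8(133)), (59, np.uint8(132))] [(106, np.uint8(137)), (107, np.uint8(133)), (108, np.uint8(105)), (109, np.uint8(116)), (110, np.uint8(133)), (111, np.uint8(137)), (112, np.uint8(137)), (113, np.uint8(134)), (114, np.uint8(80)), (115, np.uint8(40)), (116, np.uint8(32)), (117, np.uint8(32)), (118, np.uint8(35)), (119, np.uint8(31)), (120, np.uint8(33)), (121, np.uint8(31))] [(218, np.uint8(34)), (219, np.uint8(33)), (220, np.uint8(3
[... 539 characters left out ...]
, 111, 108, 108, 109, 107, 108, 108, 107, 114, 115, 115, 114, 112, 113]
170 [77, 77, 74, 74, 74, 70, 66, 71, 72, 71, 71, 71, 73, 73, 73, 73, 73, 74, 83, 105, 107, 96, 59, 30, 29, 30, 29, 29, 31, 32, 29, 30, 32, 33, 31, 31, 33, 29, 32, 33, 32, 33, 30, 32, 44, 76, 104, 106, 106, 109, 106, 108, 107, 107, 109, 110, 110, 110, 108, 110, 110, 110, 111, 111, 111, 113, 113, 114, 112, 114, 113, 111]
200 [78, 77, 75, 75, 76, 76, 77, 76, 76, 73, 74, 73, 73, 68, 62, 64, 65, 66, 65, 64, 65, 65, 60, 34, 26, 33, 31, 34, 32, 34, 29, 34, 30, 31, 35, 33, 32, 31, 33, 32, 31, 34, 33, 34, 39, 64, 85, 87, 87, 87, 86, 85, 85, 87, 85, 86, 95, 109, 109, 112, 110, 111, 110, 106, 100, 110, 113, 113, 115, 116, 113, 112]
```

```bash
python3 - <<'E'
from h import *
for i in range(3): delta((538,298.3,35),-0.331)
E
```

```text
at [529.8 289.3 201.5] [ 3.14e+00 -1.00e-03 -3.32e-01] shift_mm [  4.6 -11.4 166.5]
turn deg [ 0.07 -0.05 -0.06]
at [529.8 289.3 201.5] [ 3.14e+00 -1.00e-03 -3.32e-01] shift_mm [  4.6 -11.4 166.5]
turn deg [ 0.07 -0.05 -0.06]
at [529.8 289.3 201.5] [ 3.14e+00 -1.00e-03 -3.32e-01] shift_mm [  4.6 -11.4 166.5]
turn deg [ 0.07 -0.05 -0.06]
```

Call:
carry_out --deltas '[0,0,0,0.0046,-0.0114,0.02,-1,0,0,0,0,0,0.04,-1,0,0,0,0,0,0.03,-1,0,0,0,0,0,0.01,-1,0,0,0,0,0,0,-1,0,0,0,0,0,0,-1]'

```text
clock: 4.32
eef_pos: [538.2, 301.4, 102.7]
tool_rot: [-3.14, -0.002, -0.329]
force: [0.4, -0.1, 0.6]
width: 85.6
gripper_force: 0.0
```

```bash
python3 - <<'E'
from h import *
delta((538,298.3,35),-0.331)
E
```

```text
at [538.2 301.4 102.7] [-3.14e+00 -2.00e-03 -3.29e-01] shift_mm [ 0.7  3.1 67.7]
turn deg [-0.1 -0.1  0.1]
```

```bash
python3 - <<'E'
from h import *
for i in range(2):
    c=snap("pick%d"%(i+2));e,R,s=tool();print(e.round(1),s["tool_rot"].round(4));o=-c["R"].T@c["t"];print(R.T@(o-e))
    im=dict(np.load("pics/pick%d.npz"%(i+2)))["im"];g=cv2.cvtColor(im,cv2.COLOR_BGR2GRAY)
    u,v=px(c,[538,298,64])[0];print(u,v)
    m=(g<45).astype(np.uint8);m[:, :int(u)-45]=0;m[:,int(u)+45:]=0;m[330:]=0
    k=max(cv2.findContours(m,0,2)[0],key=cv2.contourArea);r=cv2.minAreaRect(k);B=pt(c,cv2.boxPoints(r),64)
    print(r,B.mean(0),np.linalg.norm(np.diff(B,axis=0),axis=1)); print(B)
E
```

```text
[538.1 301.6 102.8] [-3.1397e+00 -1.8000e-03 -3.2890e-01]
[  83.67140026   -0.47549279 -143.03523998]
261.99976039566195 224.75781892307617
((262.0, 217.0), (160.0, 34.0), 90.0) [538.68401585 297.77116033  64.        ] [ 18.22221145 101.36708706  21.51447194]
[[589.68090014 290.28473044  64.        ]
 [583.7811541  273.04402318  64.        ]
 [487.16016567 303.69807563  64.        ]
 [494.11384348 324.05781206  64.        ]]
[537.9 301.8 102.7] [-3.1398e+00 -1.6000e-03 -3.2860e-01]
[  83.66234416   -0.56897693 -143.16025956]
262.340025400415 224.43138593635263
((262.0, 216.99996948242188), (33.99999237060547, 159.99996948242188), 0.0) [538.55071016 298.02608648  64.        ] [101.38705073  18.22691861 101.39273284]
[[493.9579112  324.30390912  64.        ]
 [589.56349565 290.55622362  64.        ]
 [583.66899635 273.30874729  64.        ]
 [487.01243744 303.93546591  64.        ]]
```

Call:
carry_out --deltas '[0,0,0,0.0005,0.0034,0.02,-1,0,0,0,0,0,0.025,-1,0,0,0,0,0,0.016,-1,0,0,0,0,0,0.006,-1,0,0,0,0,0,0,-1,0,0,0,0,0,0,1,0,0,0,0,0,0,1,0,0,0,0,0,0,1,0,0,0,0,0,0,1,0,0,0,0,0,0,1,0,0,0,0,0,0,1]'

```text
clock: 5.8
eef_pos: [536.7, 298.3, 34.8]
tool_rot: [-3.141, -0.0, -0.328]
force: [-1.2, -1.0, 5.0]
width: 19.1
gripper_force: 59.0
```

```bash
python3 - <<'E'
from h import *
e,R,s=tool();print({k:np.round(v,3) for k,v in s.items()})
E
```

```text
{'clock': np.float64(5.8), 'qpos': array([-0.658,  0.845,  0.172,  1.763, -0.246,  0.554, -2.231]), 'qd': array([-0.001,  0.   ,  0.   , -0.002, -0.001, -0.001, -0.   ]), 'tau': array([ 1.0000e-01, -5.5632e+01,  3.6230e+00, -1.1164e+01,  3.2000e-02,
       -1.8300e-01,  1.1000e-02]), 'eef_pos': array([536.685, 298.279,  34.77 ]), 'tool_rot': array([-3.141, -0.   , -0.328]), 'force': array([-1.151, -1.025,  5.043]), 'torque': array([ 0.004,  0.107, -0.067]), 'gripper_force': np.float64(59.002), 'width': np.float64(19.148)}
```

Call:
carry_out --deltas '[0,0,0,0,0,-0.01,1,0,0,0,0,0,-0.028,1,0,0,-2.2,0,0,-0.028,1,0,0,0,0.0117,0.038,0,1,0,0,0,0.0117,0.038,0,1,0,0,0,0.0117,0.038,0,1,0,0,0,0.0117,0.038,0,1,0,0,0,0.0117,0.038,0,1,0,0,0,0.0117,0.038,0,1,0,0,0,0.0117,0.038,0,1,0,0,0,0.0117,0.038,0,1,0,0,0,0.0117,0.038,0,1]'

```text
clock: 7.3
eef_pos: [539.2, -61.1, 100.5]
tool_rot: [3.141, 0.0, -0.29]
force: [1.4, -0.7, -0.3]
width: 19.0
gripper_force: 58.7
```

Call:
carry_out --deltas '[0,0,0,0,0,0,1,0,0,0,0,0,0,1,0,0,0,0,0,0,1]'

```text
clock: 7.68
eef_pos: [539.5, -58.1, 100.3]
tool_rot: [-3.141, 0.0, -0.288]
force: [-0.8, 0.5, -0.6]
width: 19.6
gripper_force: 58.8
```

```bash
python3 - <<'E'
from h import *
c=snap("hov",(160,400,0,240),2.5);e,R,s=tool();print(e,s["tool_rot"],s["force"],s["width"])
print("eye px",px(c,[630,-86.5,43]),"wheel",px(c,[658.7,-94.6,34]))
E
```

```text
[539.52121807 -58.151761   100.30809032] [-3.14094155e+00  3.18463874e-04 -2.87734806e-01] [-0.71716931  0.08657588 -1.0399144 ] 19.35928395147272
eye px [[259.19804821  53.26929374]] wheel [[258.49299342  -5.01408719]]
```

View pics/hov.png

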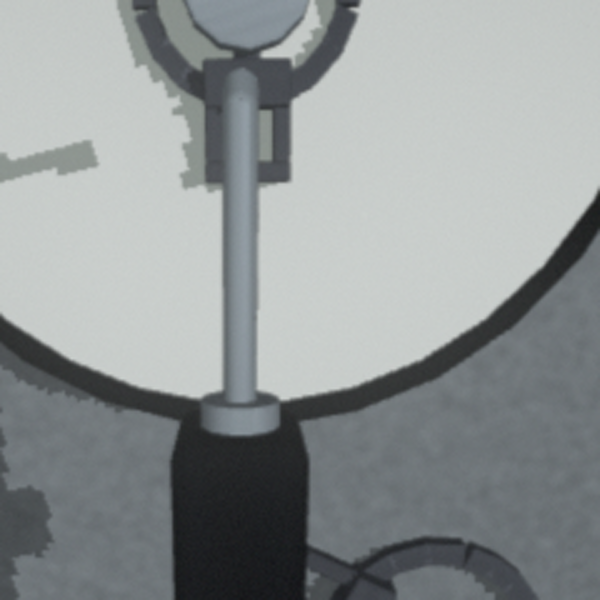

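The shank end shows at px (256,27). The eye opening spans px rows 43–65, with its centre column at 259, which matches the prediction. I'll work out the hook's offset from the eye.

```bash
python3 - <<'E'
from h import *
c=dict(np.load("pics/hov.npz"));e,R,s=tool()
g=cv2.cvtColor(c["im"],cv2.COLOR_BGR2GRAY)
f=lambda X:(R.T@(X-e)).round(1)
for v,h in((27,117.8),(27,120.3),(29,120.3)): print("tip",v,h,f(pt(c,(256,v),h)[0]))
print("shank mid", f(pt(c,(256,100),120)[0]), "collar",f(pt(c,(256,165),118)[0]))
print("eye far/near top edge",f(pt(c,(259.2,43.2),43)[0]),f(pt(c,(259.2,64.8),43)[0]),"outer edge",f(pt(c,(259.2,72.8),43)[0]),"sides",f(pt(c,(242.5,60),43)[0]),f(pt(c,(276,60),43)[0]))
print([int(x) for x in g[15:45,256]])
E
```

```text
tip 27 117.8 [ 98.7  -0.4 -17.5]
tip 27 120.3 [ 98.4  -0.4 -20. ]
tip 29 120.3 [ 97.8  -0.4 -20. ]
shank mid [ 75.3  -0.4 -19.7] collar [ 51.3  -0.4 -17.7]
eye far/near top edge [99.9  1.5 57.3] [88.9  1.6 57.3] outer edge [84.8  1.6 57.3] sides [91.4 -7.6 57.3] [91.4 10.8 57.3]
[143, 141, 138, 117, 82, 63, 61, 59, 67, 73, 75, 80, 105, 118, 121, 121, 123, 121, 121, 123, 122, 130, 133, 137, 129, 139, 147, 146, 148, 149]
```

Call:
carry_out --deltas '[0,0,0,-0.0015,0.002,0.01,1,0,0,0,0,0,0.012,1,0,0,0,0,0,0.008,1,0,0,0,0,0,0.003,1,0,0,0,0,0,0,1,0,0,0,0,0,0,1,0,0,0,0,0,0,1]'

```text
clock: 8.6
eef_pos: [537.7, -61.3, 67.6]
tool_rot: [-3.141, -0.001, -0.29]
force: [0.7, -0.2, -1.2]
width: 19.2
gripper_force: 58.8
```

```bash
python3 - <<'E'
from h import *
c=snap("hov2",(160,400,0,240),2.5);e,R,s=tool();print(e,s["tool_rot"],s["force"],s["width"])
print("eye px",px(c,[630,-86.5,43]))
E
```

```text
[537.73395307 -61.24962682  67.6346072 ] [-3.14143874e+00 -6.81352691e-04 -2.90088448e-01] [ 0.32081583  0.29722111 -1.57328832] 18.99406820472338
eye px [[251.76410388  47.13051384]]
```

View pics/hov2.png

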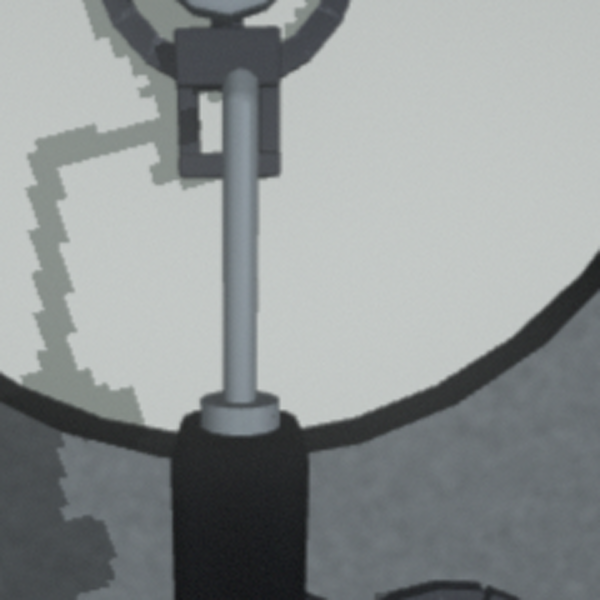

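The block now spans crop columns 178–280 and the eye opening rows ~90–153, with the shank at column 240. So the hook now sits slightly right of the eye's centre.

```bash
python3 - <<'E'
from h import *
c=dict(np.load("pics/hov2.npz"));e,R,s=tool();print(e)
f=lambda X:(R.T@(X-e)).round(1)
z=67.6+20
print("tip",f(pt(c,(256,27.2),z-2.5)[0]))
print("eye far/near",f(pt(c,(251.6,35.2),43)[0]),f(pt(c,(251.6,61.3),43)[0]),"outer",f(pt(c,(251.6,70.5),43)[0]),"sides",f(pt(c,(231.2,55),43)[0]),f(pt(c,(272,55),43)[0]))
E
```

```text
[537.73395307 -61.24962682  67.6346072 ]
tip [ 98.7  -0.4 -17.4]
eye far/near [100.6  -2.2  24.7] [89.6 -2.3 24.7] outer [85.6 -2.3 24.7] sides [ 92.3 -11.6  24.7] [92.3  7.1 24.7]
```

Call:
carry_out --deltas '[0,0,0,-0.001,-0.0018,0,1,0,0,0,0,0,0,1,0,0,0,0,0,0,1]'

```text
clock: 9.02
eef_pos: [537.1, -59.1, 67.4]
tool_rot: [-3.142, -0.0, -0.29]
force: [-1.2, -0.0, -1.0]
width: 19.2
gripper_force: 58.8
```

```bash
python3 - <<'E'
from h import *
e,R,s=tool();print(e,s["force"]);c=ctrl.calibration("wrist")
E0=np.array([537.73,-61.25,67.63]);Rm=Ro.from_euler("xyz",[-3.1414,-.0007,-.2901]).as_matrix()
eye=E0+Rm@[95.1,-2.25,24.7];print("eye",eye,"hook-eye in tool",np.array([96.1,-.4])-(R.T@(eye-e))[:2])
E
```

```text
[537.05442846 -59.13386895  67.35845914] [-1.15654399 -0.03318304 -0.9842288 ]
eye [629.51778689 -86.29756435  42.99700997] hook-eye in tool [-2.67885595e-01  3.86149520e-05]
```

Call:
carry_out --deltas '[0,0,0,0,0,0.002,1,0,0,0,0,0,0.0015,1,0,0,0,0,0,0.001,1,0,0,0,0,0,0.001,1,0,0,0,0,0,0,1]'

```text
clock: 9.65
eef_pos: [537.0, -59.2, 61.7]
tool_rot: [3.142, 0.0, -0.29]
force: [-0.3, -0.4, -1.0]
width: 19.2
gripper_force: 58.8
```

Call:
carry_out --deltas '[0,0,0,0,0,0.0008,1,0,0,0,0,0,0.0007,1,0,0,0,0,0,0,1]'

```text
clock: 10.02
eef_pos: [537.0, -59.2, 60.3]
tool_rot: [-3.142, 0.0, -0.29]
force: [-0.5, 0.3, -1.3]
width: 19.1
gripper_force: 58.8
```

Call:
carry_out --deltas '[0,0,0,0,0,0.001,1,0,0,0,0,0,0.001,1,0,0,0,0,0,0.0005,1,0,0,0,0,0,0,1]'

```text
clock: 10.52
eef_pos: [537.0, -59.2, 57.8]
tool_rot: [3.142, 0.0, -0.29]
force: [0.5, -0.4, -1.6]
width: 19.2
gripper_force: 58.8
```

Call:
carry_out --deltas '[0,0,0,-0.001,0,0,1,0,0,0,-0.0007,0,0,1,0,0,0,-0.0005,0,0,1,0,0,0,0,0,0,1]'

```text
clock: 11.02
eef_pos: [534.9, -58.6, 57.8]
tool_rot: [-3.142, 0.0, -0.29]
force: [-0.4, 0.9, -0.7]
width: 19.0
gripper_force: 58.8
```

Call:
carry_out --deltas '[0,0,0,-0.0003,0,0,1,0,0,0,-0.0003,0,0,1,0,0,0,-0.0002,0,0,1,0,0,0,0,0,0,1]'

```text
clock: 11.52
eef_pos: [534.2, -58.4, 57.8]
tool_rot: [-3.142, -0.0, -0.29]
force: [-0.3, -0.5, -1.4]
width: 19.1
gripper_force: 58.8
```

Call:
carry_out --deltas '[0,0,0,-0.0002,0,0,1,0,0,0,-0.0002,0,0,1,0,0,0,0,0,0,1]'

```text
clock: 11.9
eef_pos: [534.1, -58.3, 57.9]
tool_rot: [-3.142, -0.001, -0.29]
force: [1.8, -0.7, -2.0]
width: 18.9
gripper_force: 58.8
```

Call:
carry_out --deltas '[0,0,0,-0.0002,0,0,1,0,0,0,-0.0002,0,0,1,0,0,0,0,0,0,1]'

```text
clock: 12.28
eef_pos: [533.8, -58.2, 57.9]
tool_rot: [-3.141, -0.001, -0.29]
force: [1.4, -0.5, -1.4]
width: 19.5
gripper_force: 58.8
```

Call:
carry_out --deltas '[0,0,0,-0.0002,0,0,1,0,0,0,0,0,0,1]'

```text
clock: 12.52
eef_pos: [533.4, -58.1, 57.9]
tool_rot: [-3.142, -0.001, -0.29]
force: [2.1, -0.6, -1.7]
width: 19.2
gripper_force: 58.8
```

Call:
carry_out --deltas '[0,0,0,-0.0003,0,0,1,0,0,0,-0.0003,0,0,1,0,0,0,0,0,0,1]'

```text
clock: 12.9
eef_pos: [532.9, -57.9, 57.9]
tool_rot: [-3.142, -0.0, -0.29]
force: [2.8, -0.1, -2.1]
width: 19.0
gripper_force: 58.8
```

Call:
carry_out --deltas '[0,0,0,-0.0003,0,0,1,0,0,0,-0.0003,0,0,1,0,0,0,0,0,0,1]'

```text
clock: 13.28
eef_pos: [532.3, -57.7, 57.9]
tool_rot: [-3.142, -0.0, -0.29]
force: [2.7, -0.2, -1.7]
width: 18.9
gripper_force: 58.7
```

Call:
carry_out --deltas '[0,0,0,-0.0003,0,0,1,0,0,0,-0.0003,0,0,1,0,0,0,0,0,0,1]'

```text
clock: 13.65
eef_pos: [531.7, -57.6, 57.9]
tool_rot: [-3.142, -0.001, -0.29]
force: [3.5, -1.2, -1.5]
width: 19.1
gripper_force: 58.7
```

Force is rising gently, about 0.5 N per mm. I'll keep drawing.

Call:
carry_out --deltas '[0,0,0,-0.0004,0,0,1,0,0,0,-0.0004,0,0,1,0,0,0,-0.0004,0,0,1,0,0,0,0,0,0,1]'

```text
clock: 14.15
eef_pos: [530.6, -57.2, 57.9]
tool_rot: [-3.142, -0.001, -0.29]
force: [5.0, -0.7, -1.8]
width: 19.1
gripper_force: 58.7
```

Call:
carry_out --deltas '[0,0,0,-0.0004,0,0,1,0,0,0,-0.0004,0,0,1,0,0,0,-0.0004,0,0,1,0,0,0,0,0,0,1]'

```text
clock: 14.65
eef_pos: [529.6, -56.9, 57.9]
tool_rot: [-3.141, -0.001, -0.29]
force: [4.7, -1.2, -2.2]
width: 18.9
gripper_force: 58.6
```

Call:
carry_out --deltas '[0,0,0,-0.0004,0,0,1,0,0,0,-0.0004,0,0,1,0,0,0,-0.0004,0,0,1,0,0,0,0,0,0,1]'

```text
clock: 15.15
eef_pos: [528.7, -56.6, 58.0]
tool_rot: [-3.141, -0.001, -0.29]
force: [4.9, -1.0, -1.0]
width: 19.2
gripper_force: 58.6
```

Call:
carry_out --deltas '[0,0,0,-0.0005,0,0,1,0,0,0,-0.0005,0,0,1,0,0,0,-0.0005,0,0,1,0,0,0,0,0,0,1]'

```text
clock: 15.65
eef_pos: [527.3, -56.3, 58.0]
tool_rot: [-3.141, -0.002, -0.29]
force: [5.3, -1.3, -1.8]
width: 18.7
gripper_force: 58.6
```

Call:
carry_out --deltas '[0,0,0,-0.0005,0,0,1,0,0,0,-0.0005,0,0,1,0,0,0,-0.0005,0,0,1,0,0,0,0,0,0,1]'

```text
clock: 16.15
eef_pos: [525.8, -55.9, 58.0]
tool_rot: [-3.142, -0.001, -0.29]
force: [5.0, -0.6, -1.9]
width: 19.0
gripper_force: 58.6
```

Call:
carry_out --deltas '[0,0,0,-0.0005,0,0,1,0,0,0,-0.0005,0,0,1,0,0,0,-0.0005,0,0,1,0,0,0,0,0,0,1]'

```text
clock: 16.65
eef_pos: [524.0, -55.4, 57.9]
tool_rot: [3.142, -0.001, -0.29]
force: [3.9, -1.2, -1.8]
width: 18.9
gripper_force: 58.6
```

Call:
carry_out --deltas '[0,0,0,-0.0005,0,0,1,0,0,0,-0.0005,0,0,1,0,0,0,-0.0005,0,0,1,0,0,0,0,0,0,1]'

```text
clock: 17.15
eef_pos: [521.7, -54.7, 57.7]
tool_rot: [3.141, 0.001, -0.29]
force: [3.0, -1.4, -0.7]
width: 19.2
gripper_force: 58.7
```

Call:
carry_out --deltas '[0,0,0,-0.0008,0,0,1,0,0,0,-0.0008,0,0,1,0,0,0,-0.0008,0,0,1,0,0,0,-0.0008,0,0,1,0,0,0,-0.0008,0,0,1,0,0,0,-0.0008,0,0,1]'

```text
clock: 17.9
eef_pos: [516.7, -53.2, 57.6]
tool_rot: [3.141, 0.002, -0.29]
force: [1.1, -0.2, -1.0]
width: 19.4
gripper_force: 58.7
```

Call:
carry_out --deltas '[0,0,0,-0.001,0,0,1,0,0,0,-0.001,0,0,1,0,0,0,-0.001,0,0,1,0,0,0,-0.001,0,0,1,0,0,0,-0.001,0,0,1,0,0,0,-0.001,0,0,1,0,0,0,-0.001,0,0,1,0,0,0,-0.001,0,0,1]'

```text
clock: 18.9
eef_pos: [509.9, -51.1, 57.8]
tool_rot: [-3.142, 0.0, -0.29]
force: [0.2, -0.9, -1.0]
width: 19.2
gripper_force: 58.7
```

Call:
carry_out --deltas '[0,0,0,-0.001,0,0,1,0,0,0,-0.001,0,0,1,0,0,0,-0.001,0,0,1,0,0,0,-0.001,0,0,1,0,0,0,-0.001,0,0,1,0,0,0,-0.001,0,0,1,0,0,0,-0.001,0,0,1,0,0,0,-0.001,0,0,1,0,0,0,-0.001,0,0,1,0,0,0,-0.001,0,0,1,0,0,0,0,0,0,1]'

```text
clock: 20.27
eef_pos: [500.3, -48.2, 57.8]
tool_rot: [3.142, 0.0, -0.29]
force: [-0.6, -0.2, -1.4]
width: 18.7
gripper_force: 58.7
```

```bash
python3 - <<'E'
from h import *
c=snap("drawn");e,R,s=tool();print(e,s["tool_rot"],s["force"],s["clock"])
print("wheel",px(c,[[658.7,-94.6,34],[658.7,-94.6,47.6]]))
E
```

```text
[500.3129896  -48.25166319  57.81378996] [ 3.14156836e+00  1.70226724e-04 -2.90097668e-01] [ 0.01306737 -0.62688594 -0.60267992] 20.325
wheel [[ 254.44546014 -148.43322159]
 [ 254.38306286 -172.74862373]]
```

View pics/drawn.png

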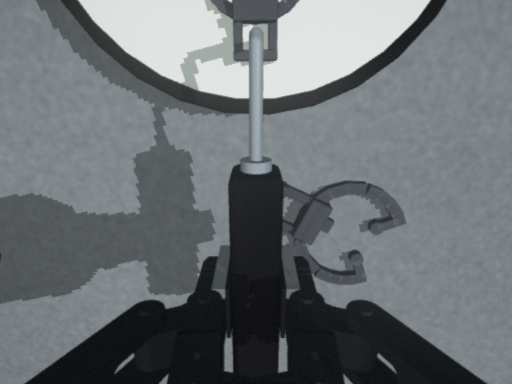

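The clip follows the hook: its outer edge is at (256,61) with the hook still in the eye. I'll draw 6 mm more for margin, centre the hook in the eye and lift.

Call:
carry_out --deltas '[0,0,0,-0.001,0,0,1,0,0,0,-0.001,0,0,1,0,0,0,-0.001,0,0,1,0,0,0,-0.001,0,0,1,0,0,0,-0.001,0,0,1,0,0,0,-0.001,0,0,1,0,0,0,-0.001,0,0,1,0,0,0,0,0,0,1,0,0,0,0.001,0,0,1,0,0,0,0.001,0,0,1,0,0,0,0.0005,0,0,1,0,0,0,0,0,0,1]'

```text
clock: 21.82
eef_pos: [496.2, -47.0, 57.8]
tool_rot: [3.142, -0.0, -0.29]
force: [0.4, -0.5, -0.8]
width: 18.9
gripper_force: 58.7
```

Call:
carry_out --deltas '[0,0,0,0,0,-0.001,1,0,0,0,0,0,-0.002,1,0,0,0,0,0,-0.003,1,0,0,0,0,0,-0.006,1,0,0,0,0,0,-0.015,1,0,0,0,0,0,-0.025,1,0,0,0,0,0,-0.02,1,0,0,0,0,0,0,1]'

```text
clock: 22.82
eef_pos: [497.5, -47.1, 131.8]
tool_rot: [-3.141, -0.004, -0.29]
force: [0.2, 0.4, -2.2]
width: 19.2
gripper_force: 58.7
```

```bash
python3 - <<'E'
from h import *
c=ctrl.calibration("wrist");snap("lift");e,R,s=tool();print(e,s["tool_rot"],s["force"],s["clock"],s["width"])
t=ctrl.calibration("top");a=cv2.resize(ctrl.get_image("top")[110:190,240:330,::-1],None,fx=5,fy=5,interpolation=cv2.INTER_CUBIC)
b=cv2.imread("pics/lift.png");a=cv2.resize(a,(int(a.shape[1]*384/a.shape[0]),384));o=np.hstack([b,a]);o=cv2.resize(o,None,fx=.83,fy=.83);cv2.imwrite("pics/both.png",o);print(o.shape)
E
```

```text
[496.66752766 -46.96266169 130.78038661] [-3.14100597e+00 -2.11626931e-03 -2.89915854e-01] [-0.40950831  0.0595332  -0.59438664] 22.875 18.998249880888647
(319, 784, 3)
```

View pics/both.png

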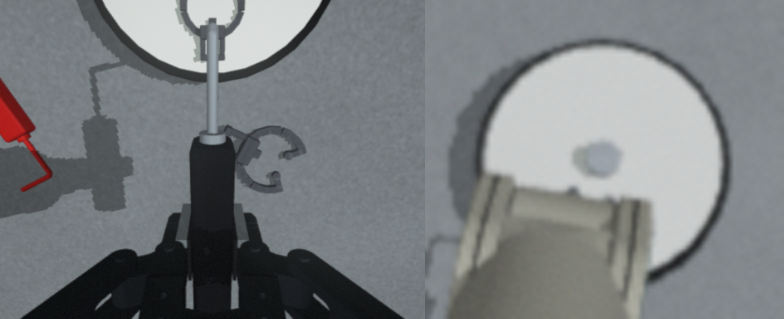

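Wrist half: the clip lies flat on the wheel with its outer edge at about (212,61), and the hook is out of the eye. Top half: the axle head at (602,158) stands free. Now I'll take the pick back.

Call:
carry_out --deltas '[0,0,2.2,0,0,0,1,0,0,0,-0.0082,-0.0377,0,1,0,0,0,-0.0082,-0.0377,0,1,0,0,0,-0.0082,-0.0377,0,1,0,0,0,-0.0082,-0.0377,0,1,0,0,0,-0.0082,-0.0377,0,1,0,0,0,-0.0082,-0.0377,0,1,0,0,0,-0.0082,-0.0377,0,1,0,0,0,-0.0082,-0.0377,0,1,0,0,0,-0.0082,-0.0377,0,1]'

```text
clock: 24.18
eef_pos: [535.2, 299.0, 128.7]
tool_rot: [3.14, 0.001, -0.33]
force: [0.2, -0.3, -0.5]
width: 19.0
gripper_force: 58.8
```

Call:
carry_out --deltas '[0,0,0,0,0,0.02,1,0,0,0,0,0,0.02,1,0,0,0,0,0,0.005,1,0,0,0,0,0,0,1,0,0,0,0,0,0,1,0,0,0,0,0,0,1,0,0,0,0,0,0,1]'

```text
clock: 25.05
eef_pos: [536.0, 298.1, 85.3]
tool_rot: [-3.141, -0.001, -0.329]
force: [0.4, -0.1, -1.5]
width: 19.0
gripper_force: 58.9
```

```bash
python3 - <<'E'
from h import *
delta((536.7,298.3,35.3),-0.328)
c=ctrl.calibration("top");im=ctrl.get_image("top")[:,:,::-1]
a=cv2.resize(im[115:190,245:320],None,fx=6,fy=6,interpolation=cv2.INTER_CUBIC);cv2.imwrite("pics/clip.png",a)
g=cv2.cvtColor(im,cv2.COLOR_BGR2GRAY);m=(g<165).astype(np.uint8);X,Y=np.meshgrid(range(512),range(384))
o=px(c,[658.7,-94.6,34])[0];m[(X-o[0])**2+(Y-o[1])**2>27**2]=0
for k in cv2.findContours(m,0,2)[0]:
    if cv2.contourArea(k)>8: print(cv2.contourArea(k),pt(c,k.reshape(-1,2).mean(0),38),pt(c,[k[:,0].min(0),k[:,0].max(0)],38)[:,:2])
E
```

```text
at [536.  298.1  85.3] [-3.141e+00 -1.000e-03 -3.290e-01] shift_mm [ 0.6 -0.4 50. ]
turn deg [-0.04 -0.03 -0.03]
101.5 [[609.77528003 -79.33081154  38.        ]] [[ 633.99307101  -56.56482953]
 [ 578.415709   -105.87035459]]
63.5 [[655.73047243 -89.44562427  38.        ]] [[ 668.80456992  -71.70367775]
 [ 643.94084891 -105.69199954]]
```

View pics/clip.png

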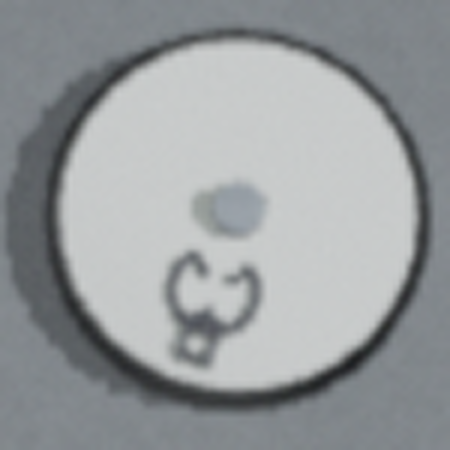

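The crop shows the clip lying flat at (213,292), well clear of the axle at (237,208), about 42 mm away. I'll lower the pick into its forks.

Call:
carry_out --deltas '[0,0,0,0.0006,-0.0002,0.015,1,0,0,0,0,0,0.015,1,0,0,0,0,0,0.01,1,0,0,0,0,0,0.005,1,0,0,0,0,0,0.003,1,0,0,0,0,0,0.0015,1,0,0,0,0,0,0,1,0,0,0,0,0,0,1]'

```text
clock: 26.1
eef_pos: [536.6, 298.1, 35.7]
tool_rot: [-3.141, -0.0, -0.328]
force: [0.5, 0.0, -1.0]
width: 19.2
gripper_force: 58.9
```

Call:
carry_out --deltas '[0,0,0,0,0,0.0008,1,0,0,0,0,0,0,1,0,0,0,0,0,0,-1,0,0,0,0,0,0,-1,0,0,0,0,0,0,-1,0,0,0,0,0,0,-1,0,0,0,0,0,0,-1,0,0,0,0,0,0,-1]'

```text
clock: 27.1
eef_pos: [536.3, 297.9, 34.5]
tool_rot: [3.142, -0.0, -0.328]
force: [-0.5, 0.9, -0.0]
width: 85.6
gripper_force: 0.0
```

Call:
carry_out --deltas '[0,0,0,0,0,-0.02,-1,0,0,0,0,0,-0.04,-1,0,0,0,0,0,-0.05,-1,0,0,0,0,0,-0.05,-1,0,0,0,0,0,0,-1,0,0,0,0,0,0,-1]'

```text
clock: 27.85
eef_pos: [536.0, 298.0, 195.3]
tool_rot: [-3.141, -0.0, -0.328]
force: [-0.1, -0.2, 0.4]
width: 85.7
gripper_force: 0.0
```

```bash
python3 - <<'E'
from h import *
c=snap("end",(150,350,20,270),2.4);e,R,s=tool();print(e,s["force"],s["clock"],s["width"])
g=cv2.cvtColor(np.load("pics/end.npz")["im"],cv2.COLOR_BGR2GRAY)
m=(g<45).astype(np.uint8);m[250:]=0;m[:,:215]=0;m[:,290:]=0
k=max(cv2.findContours(m,0,2)[0],key=cv2.contourArea);r=cv2.minAreaRect(k);B=pt(c,cv2.boxPoints(r),64)
print(r,B.mean(0),B)
E
```

```text
[535.59669683 297.73490608 194.27821392] [ 0.10596666 -0.1041312  -0.38428612] 27.9 85.48286237967196
((255.5, 174.5), (113.0, 23.0), 90.0) [538.15711826 297.69915057  64.        ] [[587.83740991 290.39946335  64.        ]
 [581.9382642  273.11821027  64.        ]
 [488.12463568 303.96721233  64.        ]
 [494.72816324 323.31171634  64.        ]]
```

View pics/end.png

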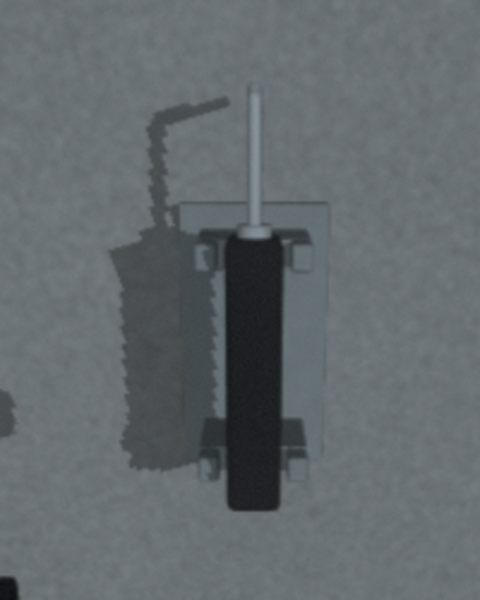

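The handle (crop rows 235–510) lies between both forks' cheeks. I'll check its offset from the rest's base edges.

```bash
python3 - <<'E'
from h import *
c=dict(np.load("pics/end.npz"));e,R,s=tool();q=lambda u,v,z:(R.T@(pt(c,(150+u/2.4,20+v/2.4),z)[0]-[538.2,297.7,0]))[:2].round(1)
print("base front L/R",q(181,203,6),q(329,203,6),"rear",q(322,455,6),"front cheeks top",q(205,256,52),q(302,256,52),"rear",q(208,465,52),q(298,465,52))
E
```

```text
base front L/R [ 55.1 -28.5] [55.1 30.1] rear [-52.3  30.2] front cheeks top [ 40.8 -16.7] [40.8 17.1] rear [-37.9 -17.1] [-37.9  17.1]
```

Centred to within about 1–2 mm.

```bash
python3 -c "
from cell import ctrl
print(ctrl.finish_job())"
```

```text
the job is handed in; nothing more can be done
None
```

The job is handed in, with no verdict returned: the clip lies flat on the wheel about 42 mm from the axle, drawn at about 5 N, and the pick is back in its rest within about 2 mm, released at about 28 s.

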